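# Fill the gel casting chamber and hold its face plate sealed

## Task

Get the gel casting chamber ready for pouring: take the blue filler block from the drying rack, lower it gently, foot down, into the one gap beside the glass that is wide enough for it, until it stands on the chamber floor, and let go. Then take the grey face plate by its handle, stand it on the ledge, centred over the opening, and press it square and flush so that the orange gasket is plainly squeezed but not crushed. Finish while still holding it pressed there, so that a colleague can turn the clamps, and leave the bottles, beaker and timer alone.

Things in the scene. Friction and masses are not known exactly. Their poses are not given: they have to be found in the camera images.
- chamber: Fixed white gel casting chamber, open top. Origin: mid-interior, on the bench; x from open front to back wall, z up. Inner floor and front ledge (out to x -75 mm) at z 8 mm. Interior x -35.5 to 35.5 mm, 108 mm wide; walls 8 mm, top z 80 mm. Front flanges x -41.5 to -35.5 mm round a window 92 mm wide. Outer clamps to y +-74 mm.
- gasket (a joint): Squeeze of the orange foam gasket on the chamber front (U of 12 mm strips, 120 mm wide, z 10 to 80 mm): 0 = free, its front face then at chamber x = -49.5 mm; grows to 0.0045 m (bottomed) as it is pressed towards the chamber, 3 N per mm in all. At least 0.0015 m is wanted.
- stack_single: Single upright glass cassette in the chamber, fixed: 12 mm thick (chamber x) x 100 x 70 mm tall, top z 78 mm. Origin: centre of its underside; axes as the chamber. At chamber x -13.5 or +13.5 mm, the double stack at the other. Between it and its own end of the chamber (front flanges or back wall) is the only gap wide enough, 16 mm.
- stack_double: Two glass cassettes with a white separator, standing in the chamber, fixed: 28 mm thick x 100 x 70 mm tall. Origin: centre of its underside; axes as the chamber. The gap between it and its own end of the chamber is 8 mm, the gap between the two stacks 7 mm: both too narrow.
- filler: Loose blue plastic filler block, 0.1 kg, starts upright in a rack slot. Origin: centre of its underside. Body 12 mm thick (x) x 100 mm wide (y), up to z 70 mm; the lowest 12 mm taper to a foot 6 mm thick. On top a grip tab, 12 mm thick (x) x 40 mm (y), from z 70 to 109 mm, gripped across the 12 mm.
- face_plate: Loose dark grey plate, 0.2 kg, upright in a rack slot: panel 12 mm thick (x) x 120 x 86 mm tall. Origin: centre of the panel's underside; +x is the sealing side. On the -x side (towards the robot) a bow handle: crossbar along y, 10 mm (x) x 14 mm (z) x 84 mm, centre at x -45, z 56 mm; 34 mm clear to the panel; posts at y +-37 mm.
- rack: Fixed pale plastic drying rack, 215 x 90 mm. Origin: underside, midway between the two slots at x -55 and +55 mm (13.5 mm wide, along y); slot floor z 8 mm, teeth to z 34 mm. Which slot holds the filler and which the face plate varies. Two fixed spare glass plates (to z 90 mm) stand at x 91 and 103 mm.
- squeeze_bottle: Bystander: squeeze bottle with yellow liquid, 48 mm across, 138 mm tall; origin at its underside. Leave alone.
- reagent_bottle: Bystander: square bottle with red cap, 52 x 51 x 109 mm; origin at its underside. Leave alone.
- beaker: Bystander: small glass beaker, 56 mm across, 68 mm tall; origin at its underside. Leave alone.
- timer: Bystander: white lab timer lying flat, 66 x 62 x 19 mm; origin at its underside. Leave alone.
Not all that is in view belongs to the job. There is more than one size of the filler; the job needs the larger.

How it is judged:
By the outcome, as a careful person would: the job done as asked, in the order asked, and still so for the second after the job is handed in, while the arm keeps its last pose, push and grip.
It also fails if it takes over 72 s, if anything falls off the work surface, if the arm or the gripper's body presses on something with over 40 N, if the wrist force passes 120 N, or if a joint passes its speed limit or range.

## Robot

A 6-joint arm with a two-finger parallel gripper is mounted at the origin on a cart in front of the work surface, level with it; the furniture and walls round the work are solid. World frame = base frame: x ahead of the robot, y to its left, z up, the work surface at z = 0. Lengths are in m, angles in degrees, forces in N, time in s.
With the tool pointing down it reaches from about 0.375 to 0.9 m from the base axis. Payload 3.1 kg.
Tool frame: the origin (TCP) lies at the very end of the fingers, on their centre line; the grasp point (between the pads) lies 19 mm behind it; z points along the fingers, y is the direction in which the jaws open and shut (so a half turn about z gives the same grasp; the last joint's range is limited). The gripper opens to 87 mm and grips with 3 to 60 N. Pads are 19 mm wide; open, the fingers measure 117 mm over their backs; the gripper's body (75 mm by 190 mm) begins 51 mm behind the grasp point.
Start: joints at [-80.071, 30.224, 82.088, -0, 67.689, -10.227], TCP at [0.215, -0.587, 0.223] pointing down, gripper open.
Joint ranges: [-176.69, 176.69], [-43.24, 126.21], [12.49, 139.97], [-82, 262], [0, 151.66], [-163.58, 163.58]. Speed limits (degrees/s): [159.86, 159.86, 180, 180, 180, 180].

## Interface

Orientations are given as a 3x3 rotation matrix whose columns are the frame's x, y, z axes.
In Python, from rig import bot gives the robot as it stands. The module is installed in compiled form; this text tells all that it offers.
- The arm moves only by the tool play_rows, never from a script. Its argument "targets" is a list of rows, each a list of 7 numbers: the closure, from 0 (fully open) to 1 (shut), then the shift along the world's x, y, z in m, then the turn, a rotation vector about the world's x, y, z in rad. A call has 1 to 12 rows; each row shifts and turns the commanded pose from where the row before left it; what a row does not reach is not made up. A row lasts 1/8 s, in which the tool goes at most 62.5 mm and 10.7 degrees, less where a joint would pass 70% of its speed; a pose out of reach is approached as far as the arm can. A call with a gripper value outside its range is refused whole. The fingers move at their own pace and stop on an object; the grip force is fixed at half the most. Time passes only in rows, so rows that do not move let the fingers close. It gives the time, the measured TCP pose, the force and the opening at its end, in the units of the state.
- bot.read_state(): the state, without advancing time (a new reading comes with each control period).
- bot.capture(name): name is "scene" or "side" or "wrist"; returns the picture (480x640x3 uint8, blue, green, red); there is no depth.
- bot.get_calibration(name): a dict with "fx", "fy", "cx", "cy" (pixels), "k1" (the pictures are not rectified: a ray, as slopes to the right and down, at radius r is drawn at 1 + k1 r^2 times it, then the intrinsics apply), "R" (3x3) and "t" (3): a world point X has camera coordinates R X + t. Camera axes: x right, y down, z forward; pixel columns grow to the right and rows downward; lengths in m; the calibration is good to about 2 mm. A picture is of the moment at which its call begins: read the wrist's pose just before it. get_calibration takes no time and is no camera call; for the wrist camera it gives the pose at the moment of the call.
- bot.hand_in(): hands the job in, once; it reports no verdict.
The state is a dict: "time_s": time; "joint_positions": joint angles; "qvel": joint speeds; "tau": joint torques, N m; "position": TCP position; "tcp_rot": TCP orientation; "force": force on the tool from outside, world axes, zero at the start; "moment": the same for the moment, N m; "opening": opening from 0.0 (shut) to 1.0 (fully open).
Only numpy, scipy, OpenCV 4.12 (cv2) and the standard library are available. Lean on these libraries where they do the work, as an engineer would, in place of code of your own. Each camera call takes 0.05 s, during which the arm holds its last target. There are 200 camera calls.

## Working session

There is one attempt and no reset: what is moved stays moved. The work goes in short steps, Python scripts to look and compute and a tool call to move; the robot and the scene stay as the last step left them, time stands still between calls to the robot, and variables do not carry over. Pictures are saved under pics/ and viewed, about 8 in all and at most 12, crops included, and the job is handed in when it is done.

Besides the shell and the picture viewer there is one more tool, called by a JSON object that holds its "api" and its "payload". play_rows: Moves the arm, as the interface text tells. Its arguments: {"type":"object","properties":{"targets":{"type":"array","items":{"type":"array","items":{"type":"number"}}}},"required":["targets"]}

```bash
mkdir -p pics; python3 - <<'E'
from rig import bot
import cv2
for n in("scene","side","wrist"):
    c=bot.get_calibration(n); im=bot.capture(n); cv2.imwrite(f"pics/{n}0.png",im)
    print(n,{k:(v.tolist() if hasattr(v,'tolist') else v) for k,v in c.items()})
s=bot.read_state();print(s)
E
```

```text
scene {'fx': 459.5922014070357, 'fy': 459.5922014070357, 'cx': 316.56194202205654, 'cy': 245.70321061163833, 'k1': -0.05704219095061707, 'R': [[-0.574534669280572, -0.8182369233122682, 0.01995623018351673], [-0.5281460430030432, 0.35199683872858833, -0.7727612715355938], [0.6252772753386225, -0.4545179455792189, -0.6343829806130952]], 't': [0.27354484406651547, 0.313372669408589, 0.8723791241396792]}
side {'fx': 452.43106424350646, 'fy': 452.43106424350646, 'cx': 327.763577470801, 'cy': 237.86376368103663, 'k1': -0.02373994081461947, 'R': [[-0.9703925516520544, -0.2411149199504169, -0.01420883793695714], [-0.09873389506741466, 0.4496779481278219, -0.8877169373918515], [0.2204311993866372, -0.8600310101065287, -0.46017034671098983]], 't': [0.5025735100794526, 0.09952529864822356, 0.889004372669727]}
wrist {'fx': 344.00558091710207, 'fy': 344.00558091710207, 'cx': 318.83557016634205, 'cy': 245.92080987291487, 'k1': 0.014175116884523362, 'R': [[0.3446767676076582, -0.9387200383464085, -0.0016172440927205226], [-0.8952479740045001, -0.32923204841837284, 0.3002287849875199], [-0.282363225
[... 201 characters left out ...]
.21399869e+01, -2.60342702e-03,
        6.76869186e+01, -1.02267141e+01]), 'qvel': array([ 0.00724689, -0.07124804, -0.17337469, -0.11303497,  0.05951083,
       -0.04132628]), 'tau': array([ 8.29104247e-04, -4.40430415e+01, -1.76842815e+01,  6.32675621e-02,
        5.52508759e-02, -1.12859141e-04]), 'position': array([ 0.21527276, -0.58616379,  0.22177868]), 'tcp_rot': array([[ 9.38759097e-01,  3.44574014e-01, -3.27426590e-04],
       [ 3.44574077e-01, -9.38757721e-01,  1.62683995e-03],
       [ 2.53192532e-04, -1.64003352e-03, -9.99998623e-01]]), 'force': array([ 0.20020151,  0.4679568 , -0.19211799]), 'moment': array([ 0.01637302,  0.00559958, -0.0443724 ]), 'opening': 1.0000364886392006}
```

View pics/scene0.png

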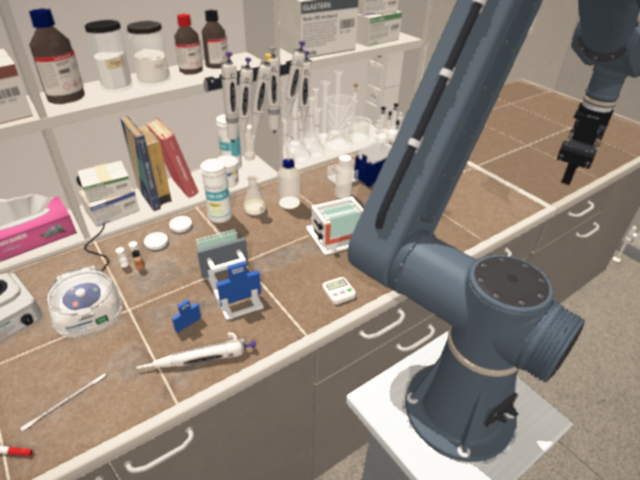

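View pics/side0.png

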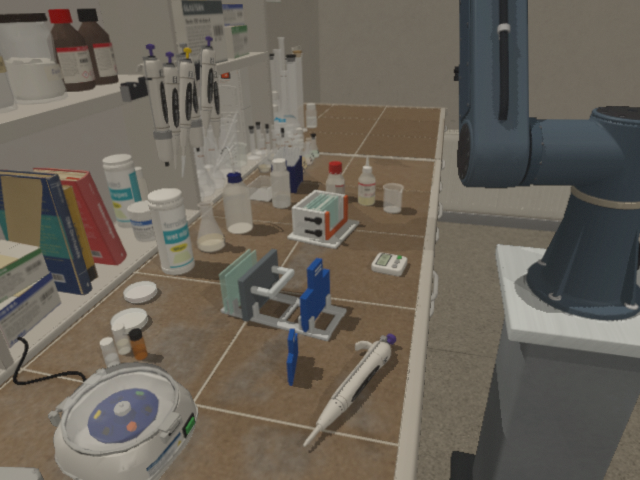

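Scene view: the rack is at about (232,285), with the blue filler in the near slot and the grey plate behind it. The chamber is at (337,225), the timer at (340,290), and the small blue filler at (186,316). Side view: rack (285,305), chamber (325,215).

```bash
cat > h.py <<'E'
import numpy as np, cv2
from rig import bot
def ray(c,p):
    d=np.array([(p[0]-c['cx'])/c['fx'],(p[1]-c['cy'])/c['fy']]); u=d.copy()
    for _ in range(20): u=d/(1+c['k1']*(u@u))
    R=np.array(c['R']); t=np.array(c['t']); return -R.T@t, R.T@np.array([*u,1])
def onz(c,p,z):
    o,d=ray(c,p); return o+d*(z-o[2])/d[2]
def tri(cps):
    A=np.zeros((3,3));b=np.zeros(3)
    for c,p in cps:
        o,d=ray(c,p); d/=np.linalg.norm(d); M=np.eye(3)-np.outer(d,d); A+=M;b+=M@o
    return np.linalg.solve(A,b)
def proj(c,X):
    q=np.array(c['R'])@X+np.array(c['t']);u=q[:2]/q[2];u=u*(1+c['k1']*(u@u));return u*[c['fx'],c['fy']]+[c['cx'],c['cy']]
E
python3 - <<'E'
from h import *
a=bot.get_calibration("scene");b=bot.get_calibration("side")
np.set_printoptions(precision=3,suppress=True)
for n,p in dict(rack=(232,285),chamber=(337,225),timer=(340,290)).items(): print(n,onz(a,p,.03))
for n,p in dict(rack=(285,305),chamber=(325,215),timer=(390,264),beaker=(393,198),sq=(367,185),red=(336,180)).items(): print(n,onz(b,p,.03))
for n in("scene","side"):
    im=cv2.imread(f"pics/{n}0.png")
    x,y=(150,185) if n=="scene" else (200,150)
    cv2.imwrite(f"pics/{n}0c.png",cv2.resize(im[y:y+190,x:x+220],None,fx=3.6,fy=3.1*1.0,interpolation=cv2.INTER_CUBIC))
    
E
```

```text
rack [0.518 0.215 0.03 ]
chamber [ 0.569 -0.133  0.03 ]
timer [0.362 0.014 0.03 ]
rack [0.541 0.222 0.03 ]
chamber [ 0.566 -0.166  0.03 ]
timer [0.377 0.039 0.03 ]
beaker [ 0.412 -0.314  0.03 ]
sq [ 0.498 -0.398  0.03 ]
red [ 0.596 -0.42   0.03 ]
```

{"api": "play_rows", "payload": {"targets": [[0, 0, 0, 0.04, 0, 0, 0], [0, 0.02, 0.03, 0.03, 0, 0, 0.1745], [0, 0.03, 0.05, 0.03, 0, 0, 0.1745], [0, 0.035, 0.05, 0.01, 0, 0, 0.1745], [0, 0.04, 0.05, 0, 0, 0, 0.1745], [0, 0.04, 0.05, 0, 0, 0, 0.1745], [0, 0.04, 0.05, 0, 0, 0, 0.1745], [0, 0.04, 0.05, 0, 0, 0, 0.1745], [0, 0.04, 0.05, 0, 0, 0, 0], [0, 0, 0, 0, 0, 0, 0], [0, 0, 0, 0, 0, 0, 0]]}}

```text
time_s: 1.52
position: [0.4939, -0.215, 0.3308]
tcp_rot: [[-0.004, 1.0, -0.001], [1.0, 0.004, -0.0], [-0.0, -0.001, -1.0]]
force: [0.6, 0.5, -0.7]
opening: 1.001
```

```bash
cat > snap.py <<'E'
import sys,pickle
from h import *
n,name=sys.argv[1:3]
c=bot.get_calibration(n);im=bot.capture(n);cv2.imwrite(f"pics/{name}.png",im);pickle.dump(c,open(f"pics/{name}.pkl","wb"))
s=bot.read_state();print(s['time_s'],s['position'].round(4),s['joint_positions'].round(1),s['force'].round(2))
E
python3 snap.py wrist w1
```

```text
1.575 [ 0.4936 -0.2157  0.3309] [-35.5  17.   86.2  -0.   76.9 -35.6] [-0.01 -0.29  0.  ]
```

{"api": "play_rows", "payload": {"targets": [[0, 0, 0.055, 0, 0, 0, 0], [0, 0, 0.055, 0, 0, 0, 0], [0, 0, 0.055, 0, 0, 0, 0], [0, 0, 0.055, 0, 0, 0, 0], [0, 0, 0.055, 0, 0, 0, 0], [0, 0, 0.055, 0, 0, 0, 0], [0, 0, 0.04, 0, 0, 0, 0], [0, 0, 0, 0, 0, 0, 0], [0, 0, 0, 0, 0, 0, 0]]}}

```text
time_s: 2.7
position: [0.4944, 0.1533, 0.331]
tcp_rot: [[-0.001, 1.0, -0.0], [1.0, 0.001, -0.001], [-0.001, -0.0, -1.0]]
force: [-0.2, 0.4, -0.1]
opening: 1.003
```

```bash
python3 snap.py wrist w2;python3 snap.py scene s2;python3 snap.py side d2
```

```text
2.75 [0.4945 0.1531 0.331 ] [ 4.8 15.1 88.9 -0.  76.   4.9] [-1.14  0.58 -1.1 ]
2.8 [0.4945 0.1531 0.3311] [ 4.8 15.1 88.9 -0.  76.   4.9] [ 0.34 -0.8   0.01]
2.85 [0.4945 0.1532 0.3311] [ 4.8 15.1 88.9 -0.  76.   4.9] [ 0.55 -0.27  0.37]
```

View pics/w1.png

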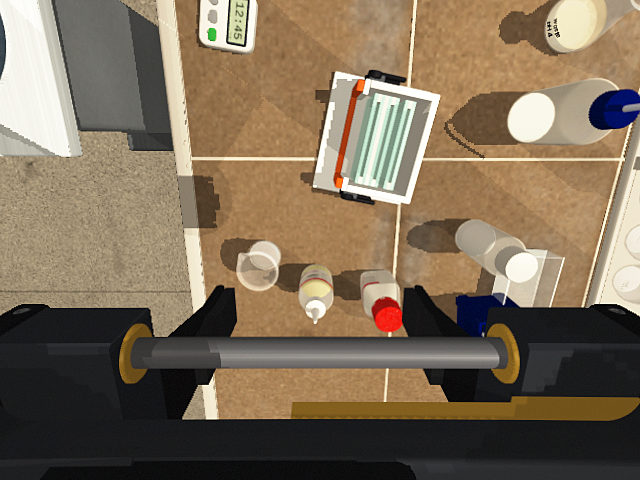

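View pics/w2.png

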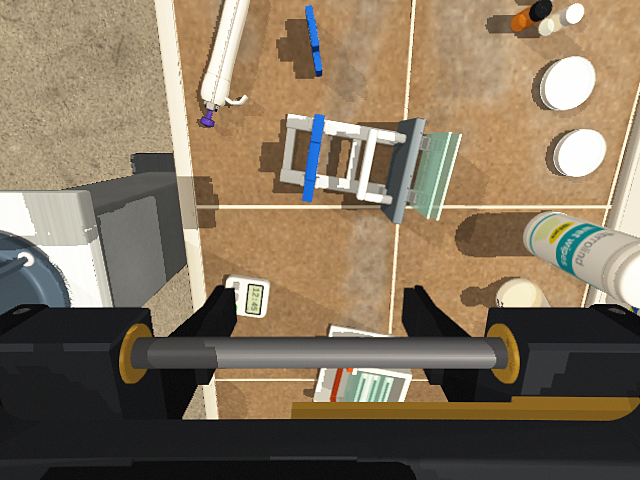

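w1 shows the chamber at (375,140) with its gasket on the left at (350,130) and yawed by about 10°. The beaker is at (258,265) and the bottles at (316,290) and (380,300). w2 shows the filler tab and body at (314,158), the plate at (403,165) and the small filler at (314,40). Next I'll zoom in on both.

```bash
python3 - <<'E'
from h import *
a=cv2.imread("pics/w1.png")[60:215,300:455];b=cv2.imread("pics/w2.png")[100:230,270:470]
f=lambda i,k:cv2.resize(i,None,fx=k,fy=k,interpolation=cv2.INTER_CUBIC)
A=f(a,2.58*1.49) ; cv2.imwrite("pics/z1.png",f(a,3.8)); cv2.imwrite("pics/z2.png",f(b,4))
E
```

```text
(no output)
```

View pics/z1.png

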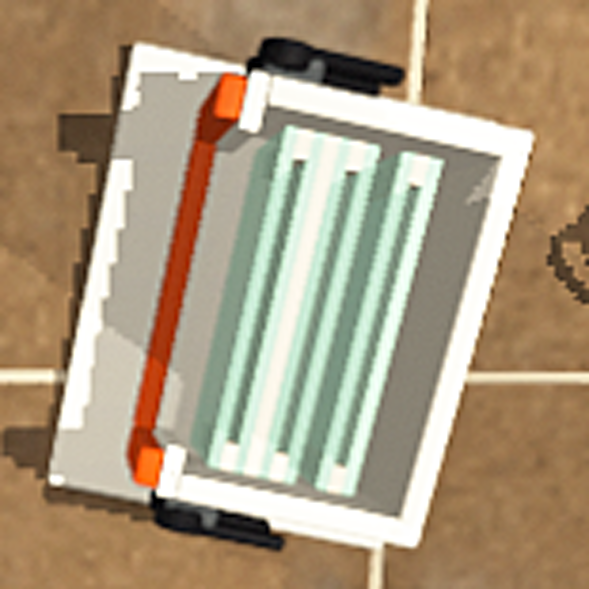

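View pics/z2.png

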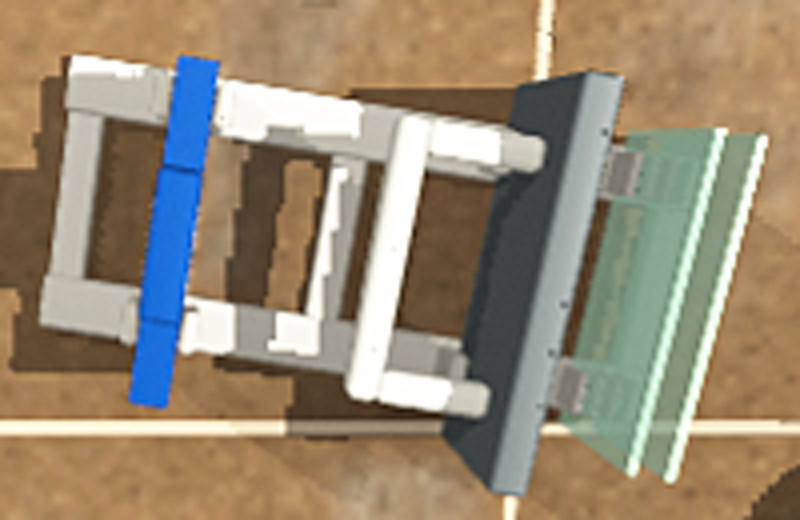

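The single stack is the rightmost one, so the wide gap is at the back. The filler is in the −x slot and the plate is in the +x slot, with its handle towards the robot.

```bash
cat > m1.py <<'E'
from h import *
import pickle
np.set_printoptions(precision=4,suppress=True)
c1=pickle.load(open("pics/w1.pkl","rb"));c2=pickle.load(open("pics/w2.pkl","rb"))
P1=lambda p,z:onz(c1,(p[0]/3.8+300-.4,p[1]/3.8+60-.4),z)
P2=lambda p,z:onz(c2,(p[0]/4+270-.4,p[1]/4+100-.4),z)
def rep(n,P,pts,z):
    q=np.array([P(p,z) for p in pts]); l=q[0:2].mean(0)-q[2:4].mean(0) # pts: 2 at +y end, 2 at -y end
    print(n,"c",q.mean(0),"len",np.linalg.norm(l[:2]).round(4),"th",np.linalg.norm(q[0]-q[1]).round(4),np.linalg.norm(q[2]-q[3]).round(4),"yaw",np.degrees(np.arctan2(-l[0],l[1])).round(2))
rep("single",P1,[(402,152),(443,158),(315,490),(355,495)],.078)
rep("double",P1,[(287,125),(380,147),(207,467),(295,483)],.078)
rep("backwall",P1,[(500,157),(532,132),(403,515),(415,547)],.08)
rep("ledge",P1,[(136,42),(136,42),(50,487),(50,487)],.008)
rep("tab",P2,[(165,165),(207,173),(143,316),(184,322)],.117)
rep("body",P2,[(180,56),(220,60),(130,403),(168,407)],.078)
rep("bar",P2,[(402,113),(432,118),(347,395),(375,398)],.071)
rep("panel",P2,[(590,72),(623,76),(490,490),(523,495)],.094)
E
python3 m1.py
```

```text
single c [ 0.5867 -0.1409  0.078 ] len 0.1002 th 0.0122 0.0128 yaw -11.0
double c [ 0.5601 -0.1357  0.078 ] len 0.1 th 0.0281 0.0283 yaw -11.29
backwall c [ 0.6118 -0.1455  0.08  ] len 0.1149 th 0.0108 0.0112 yaw -10.85
ledge c [ 0.5003 -0.1245  0.008 ] len 0.1507 th 0.0 0.0 yaw -11.1
tab c [0.4891 0.2132 0.117 ] len 0.0392 th 0.0111 0.0112 yaw -9.03
body c [0.4882 0.2127 0.078 ] len 0.0995 th 0.0113 0.0116 yaw -8.88
bar c [0.5523 0.2059 0.071 ] len 0.0828 th 0.0089 0.0087 yaw -9.14
panel c [0.5967 0.1985 0.094 ] len 0.1181 th 0.0091 0.01 yaw -9.23
```

{"api": "play_rows", "payload": {"targets": [[0, -0.0027, 0.03, -0.03, 0, 0, -0.08], [0, -0.0027, 0.03, -0.04, 0, 0, -0.078], [0, 0, 0, -0.05, 0, 0, 0], [0, 0, 0, -0.05, 0, 0, 0], [0, 0, 0, -0.045, 0, 0, 0], [0, 0, 0, -0.025, 0, 0, 0], [0, 0, 0, -0.008, 0, 0, 0], [0, 0, 0, 0, 0, 0, 0], [0, 0, 0, 0, 0, 0, 0]]}}

```text
time_s: 3.98
position: [0.49, 0.2149, 0.0844]
tcp_rot: [[0.155, 0.988, 0.003], [0.988, -0.155, 0.001], [0.001, 0.003, -1.0]]
force: [0.4, -0.2, 0.3]
opening: 1.003
```

```bash
python3 snap.py wrist w3
```

```text
4.025 [0.4899 0.2151 0.0844] [ 11.7  35.2 101.8  -0.   42.8  20.7] [0.82 0.24 0.34]
```

View pics/w3.png

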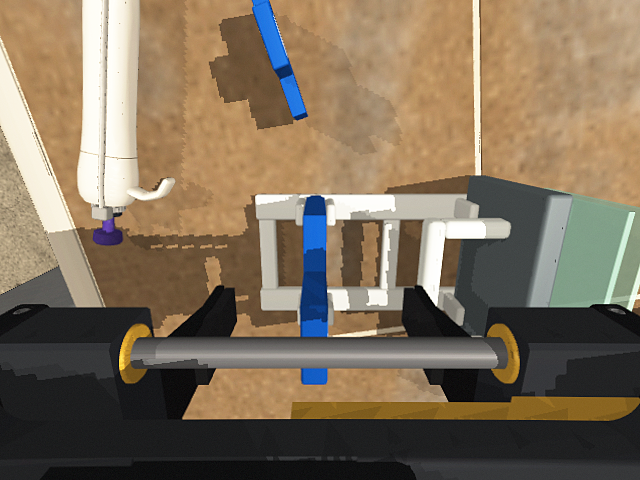

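The tab is between the open fingers (about u=314 between tips at 235 and 403). Now I'll close and lift.

{"api": "play_rows", "payload": {"targets": [[0.5, 0, 0, 0, 0, 0, 0], [0.8, 0, 0, 0, 0, 0, 0], [1, 0, 0, 0, 0, 0, 0], [1, 0, 0, 0, 0, 0, 0], [1, 0, 0, 0, 0, 0, 0], [1, 0, 0, 0, 0, 0, 0], [1, 0, 0, 0, 0, 0, 0], [1, 0, 0, 0, 0, 0, 0]]}}

```text
time_s: 5.03
position: [0.4888, 0.215, 0.0831]
tcp_rot: [[0.155, 0.988, -0.0], [0.988, -0.155, -0.0], [-0.0, -0.0, -1.0]]
force: [0.4, 0.1, -0.5]
opening: 0.169
```

{"api": "play_rows", "payload": {"targets": [[1, 0, 0, 0, 0, 0, 0], [1, 0, 0, 0, 0, 0, 0], [1, 0, 0, 0, 0, 0, 0]]}}

```text
time_s: 5.4
position: [0.4887, 0.215, 0.0831]
tcp_rot: [[0.155, 0.988, -0.0], [0.988, -0.155, 0.0], [-0.0, -0.0, -1.0]]
force: [-0.6, 0.6, -0.1]
opening: 0.139
```

{"api": "play_rows", "payload": {"targets": [[1, 0, 0, 0.01, 0, 0, 0], [1, 0, 0, 0.02, 0, 0, 0], [1, 0, 0, 0.03, 0, 0, 0], [1, 0, 0, 0.035, 0, 0, 0], [1, 0.01, -0.03, 0.035, 0, 0, 0], [1, 0.02, -0.055, 0.01, 0, 0, -0.01], [1, 0.02, -0.055, 0, 0, 0, -0.01], [1, 0.02, -0.055, 0, 0, 0, -0.01], [1, 0.02, -0.055, 0, 0, 0, -0.007], [1, 0.015, -0.055, 0, 0, 0, 0], [1, 0.007, -0.04, 0, 0, 0, 0], [1, 0, -0.0135, 0, 0, 0, 0]]}}

```text
time_s: 6.9
position: [0.601, -0.1461, 0.2234]
tcp_rot: [[0.194, 0.981, 0.001], [0.981, -0.194, -0.001], [-0.0, 0.001, -1.0]]
force: [-0.5, 0.8, -1.4]
opening: 0.14
```

{"api": "play_rows", "payload": {"targets": [[1, 0, 0, -0.01, 0, 0, 0], [1, 0, 0, -0.01, 0, 0, 0], [1, 0, 0, -0.005, 0, 0, 0], [1, 0, 0, 0, 0, 0, 0], [1, 0, 0, 0, 0, 0, 0]]}}

```text
time_s: 7.52
position: [0.601, -0.143, 0.1984]
tcp_rot: [[0.19, 0.982, 0.0], [0.982, -0.19, -0.0], [-0.0, 0.0, -1.0]]
force: [-0.3, -0.1, -0.4]
opening: 0.135
```

```bash
python3 snap.py wrist w4; python3 snap.py scene s4;python3 snap.py side d4
python3 - <<'E'
from h import *
a=cv2.imread("pics/w4.png")[60:310,200:440];cv2.imwrite("pics/w4z.png",cv2.resize(a,None,fx=2.4,fy=2.4,interpolation=cv2.INTER_CUBIC))
E
```

```text
7.575 [ 0.6011 -0.1432  0.1985] [-23.7  31.2  84.6   0.   64.2 -12.8] [ 0.45 -0.33 -1.87]
7.625 [ 0.6011 -0.1434  0.1985] [-23.8  31.2  84.6  -0.   64.2 -12.8] [ 0.17 -0.82 -1.89]
7.675 [ 0.6011 -0.1435  0.1985] [-23.8  31.2  84.6  -0.   64.2 -12.8] [-0.7   0.39 -1.73]
```

View pics/w4z.png

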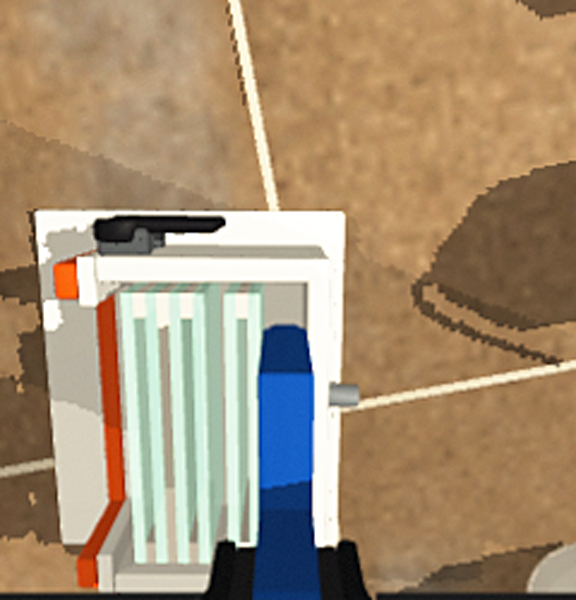

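```bash
cat > m2.py <<'E'
from h import *
import pickle
np.set_printoptions(precision=4,suppress=True)
c=pickle.load(open("pics/w4.pkl","rb"))
P=lambda p,z:onz(c,(p[0]/2.4+200-.3,p[1]/2.4+60-.3),z)
O=np.array([.5735,-.1383]);a=np.radians(-11.05);R=np.array([[np.cos(a),-np.sin(a)],[np.sin(a),np.cos(a)]])
def s(n,p,z): print(n,((P(p,z)[:2]-O)@R*1000).round(2))
s("glassR +y",(262,292),.078);s("glassR mid",(258,545),.078);s("wall in +y",(307,283),.08);s("glassL single",(225,292),.078);s("doubleL",(121,292),.078)
s("wall out corner",(329,258),.08)
s("body top L",(259,373),.1934);s("body top R",(313,373),.1934)
s("body low L",(262,340),.1354);s("body low R",(307,340),.1354)
E
python3 m2.py
```

```text
glassR +y [20.32 50.79]
glassR mid [ 18.14 -42.52]
wall in +y [35.47 54.03]
glassL single [ 7.8  50.77]
doubleL [-27.36  50.71]
wall out corner [42.7  62.22]
body top L [22.74 48.24]
body top R [33.88 48.25]
body low L [21.8  44.71]
body low R [34.15 44.72]
```

{"api": "play_rows", "payload": {"targets": [[1, -0.0003, 0.0016, -0.01, 0, 0, 0], [1, 0, 0, -0.015, 0, 0, 0], [1, 0, 0, -0.015, 0, 0, 0], [1, 0, 0, -0.01, 0, 0, 0], [1, 0, 0, -0.003, 0, 0, 0], [1, 0, 0, 0, 0, 0, 0]]}}

```text
time_s: 8.43
position: [0.6006, -0.142, 0.1449]
tcp_rot: [[0.191, 0.982, -0.0], [0.982, -0.191, 0.0], [0.0, -0.0, -1.0]]
force: [-0.6, -0.7, -1.0]
opening: 0.133
```

```bash
python3 snap.py wrist w5; python3 snap.py scene s5;python3 snap.py side d5
python3 - <<'E'
from h import *
a=cv2.imread("pics/w5.png")[100:320,240:420]
b=cv2.imread("pics/s5.png")[180:265,290:385]
c=cv2.imread("pics/d5.png")[170:255,280:375]
f=lambda i,k:cv2.resize(i,k,interpolation=cv2.INTER_CUBIC)
cv2.imwrite("pics/c5.png",np.hstack([f(a,(491,600)),np.vstack([f(b,(300,300)),f(c,(300,300))])]))
E
```

```text
8.475 [ 0.6008 -0.1421  0.1453] [-23.7  34.9  87.3   0.   57.7 -12.6] [-1.    0.11 -1.61]
8.525 [ 0.6009 -0.1421  0.1456] [-23.7  34.9  87.3  -0.   57.7 -12.6] [-0.06 -0.31 -1.32]
8.575 [ 0.6009 -0.1421  0.1457] [-23.7  34.9  87.3  -0.   57.7 -12.6] [ 0.46  0.24 -0.98]
```

View pics/c5.png

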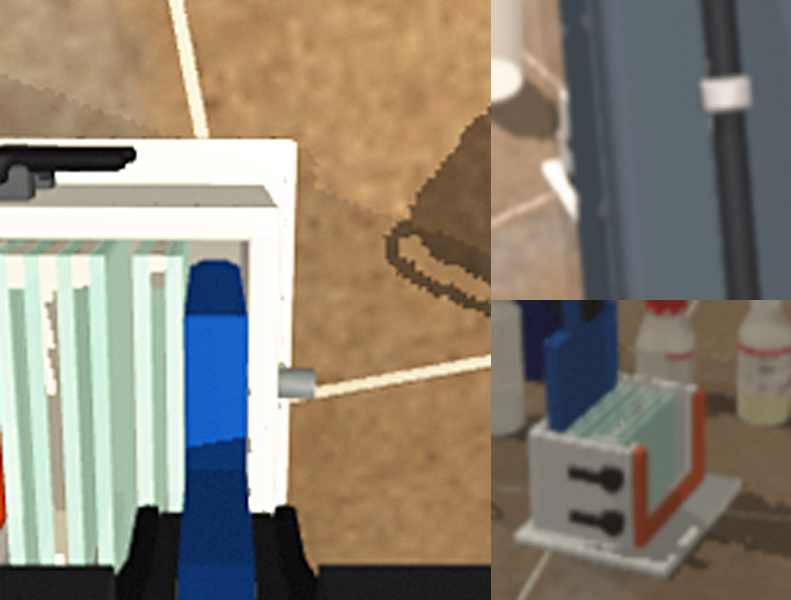

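The foot is centred in the back gap (filler 187–243, gap 186–248, at the same height). Now lowering.

{"api": "play_rows", "payload": {"targets": [[1, 0, 0, -0.004, 0, 0, 0], [1, 0, 0, -0.006, 0, 0, 0], [1, 0, 0, -0.006, 0, 0, 0], [1, 0, 0, 0, 0, 0, 0]]}}

```text
time_s: 9.07
position: [0.5999, -0.1416, 0.1282]
tcp_rot: [[0.191, 0.982, -0.002], [0.982, -0.191, 0.001], [0.0, -0.002, -1.0]]
force: [0.5, -0.1, -2.0]
opening: 0.134
```

{"api": "play_rows", "payload": {"targets": [[1, 0, 0, -0.006, 0, 0, 0], [1, 0, 0, -0.008, 0, 0, 0], [1, 0, 0, -0.008, 0, 0, 0], [1, 0, 0, -0.008, 0, 0, 0], [1, 0, 0, -0.006, 0, 0, 0], [1, 0, 0, -0.004, 0, 0, 0], [1, 0, 0, 0, 0, 0, 0]]}}

```text
time_s: 9.95
position: [0.6003, -0.1418, 0.0888]
tcp_rot: [[0.191, 0.982, -0.001], [0.982, -0.191, 0.0], [0.0, -0.001, -1.0]]
force: [0.6, 0.4, -0.9]
opening: 0.136
```

{"api": "play_rows", "payload": {"targets": [[1, 0, 0, -0.0015, 0, 0, 0], [1, 0, 0, -0.0015, 0, 0, 0], [1, 0, 0, -0.001, 0, 0, 0], [1, 0, 0, -0.0005, 0, 0, 0], [1, 0, 0, 0, 0, 0, 0]]}}

```text
time_s: 10.58
position: [0.6005, -0.1419, 0.0846]
tcp_rot: [[0.191, 0.982, -0.0], [0.982, -0.191, 0.0], [0.0, -0.0, -1.0]]
force: [0.4, 0.7, -0.5]
opening: 0.137
```

{"api": "play_rows", "payload": {"targets": [[1, 0, 0, -0.0007, 0, 0, 0], [1, 0, 0, -0.0005, 0, 0, 0], [1, 0, 0, 0, 0, 0, 0]]}}

```text
time_s: 10.95
position: [0.6004, -0.1419, 0.0834]
tcp_rot: [[0.191, 0.982, -0.0], [0.982, -0.191, 0.0], [0.0, -0.0, -1.0]]
force: [-0.3, 0.9, -1.8]
opening: 0.137
```

{"api": "play_rows", "payload": {"targets": [[1, 0, 0, -0.0006, 0, 0, 0], [1, 0, 0, -0.0004, 0, 0, 0], [1, 0, 0, 0, 0, 0, 0]]}}

```text
time_s: 11.32
position: [0.6007, -0.1419, 0.0831]
tcp_rot: [[0.191, 0.982, 0.0], [0.982, -0.191, -0.0], [-0.0, 0.001, -1.0]]
force: [-0.5, 0.4, 5.7]
opening: 0.138
```

{"api": "play_rows", "payload": {"targets": [[1, 0, 0, -0.0005, 0, 0, 0], [1, 0, 0, 0, 0, 0, 0]]}}

```text
time_s: 11.58
position: [0.6007, -0.1419, 0.0831]
tcp_rot: [[0.191, 0.982, 0.001], [0.982, -0.191, -0.0], [-0.0, 0.001, -1.0]]
force: [-1.8, 1.1, 6.4]
opening: 0.135
```

The filler stands on the floor: TCP z is 0.0831, the same as when gripped in the rack, with a 6 N reaction. Now releasing.

{"api": "play_rows", "payload": {"targets": [[1, 0, 0, 0.001, 0, 0, 0], [0.6, 0, 0, 0, 0, 0, 0], [0.6, 0, 0, 0, 0, 0, 0], [0.6, 0, 0, 0, 0, 0, 0], [0.6, 0, 0, 0.01, 0, 0, 0], [0.6, 0, 0, 0.03, 0, 0, 0], [0.6, 0, 0, 0.05, 0, 0, 0], [0.6, -0.02, 0.05, 0.03, 0, 0, 0.01], [0.6, -0.01, 0.055, 0, 0, 0, 0.01], [0.6, -0.01, 0.06, 0, 0, 0, 0.01], [0.6, -0.01, 0.06, 0, 0, 0, 0.006], [0.6, 0, 0.06, 0, 0, 0, 0]]}}

```text
time_s: 13.08
position: [0.5497, 0.1448, 0.2039]
tcp_rot: [[0.156, 0.988, 0.001], [0.988, -0.156, -0.0], [0.0, 0.001, -1.0]]
force: [1.3, -0.3, 0.2]
opening: 0.4
```

```bash
python3 snap.py side d6;python3 snap.py scene s6; python3 snap.py wrist w6;python3 - <<'E'
from h import *
f=lambda i,k:cv2.resize(i,k,interpolation=cv2.INTER_CUBIC)
c=cv2.imread("pics/d6.png")[160:260,280:380]
b=cv2.imread("pics/s6.png")[170:270,285:385]
cv2.imwrite("pics/c6.png",np.hstack([f(c,(400,400)),f(b,(400,400))]))
E
```

```text
13.125 [0.5493 0.1524 0.2041] [ 4.1 27.2 91.4  0.4 61.3 12.6] [-0.04  3.15  0.29]
13.175 [0.5497 0.1487 0.2039] [ 3.8 27.2 91.4  0.1 61.3 12.3] [-0.18 -0.53 -0.25]
13.225 [0.5501 0.146  0.2037] [ 3.6 27.2 91.5  0.  61.3 12.3] [-0.17 -0.77  0.93]
```

View pics/c6.png

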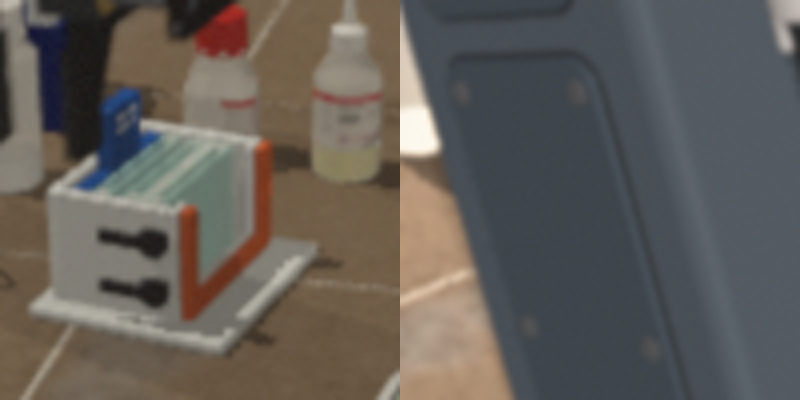

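The filler is seated in the back gap, with its tab upright. Next is the handle.

{"api": "play_rows", "payload": {"targets": [[0.65, 0.002, 0.03, 0, 0, 0, 0], [0.65, 0, 0.03, -0.01, 0, 0, 0], [0.65, 0, 0, -0.03, 0, 0, 0], [0.65, 0, 0, -0.04, 0, 0, 0], [0.65, 0, 0, -0.04, 0, 0, 0], [0.65, 0, 0, -0.025, 0, 0, 0], [0.65, 0, 0, -0.012, 0, 0, 0], [0.65, 0, 0, 0, 0, 0, 0]]}}

```text
time_s: 14.22
position: [0.5527, 0.2022, 0.0457]
tcp_rot: [[0.157, 0.988, -0.001], [0.988, -0.157, -0.0], [-0.0, -0.001, -1.0]]
force: [0.4, -0.2, 0.0]
opening: 0.352
```

{"api": "play_rows", "payload": {"targets": [[0.75, 0, 0, -0.002, 0, 0, 0], [0.85, 0, 0, 0, 0, 0, 0], [0.95, 0, 0, 0, 0, 0, 0], [1, 0, 0, 0, 0, 0, 0], [1, 0, 0, 0, 0, 0, 0], [1, 0, 0, 0, 0, 0, 0], [1, 0, 0, 0, 0, 0, 0], [1, 0, 0, 0, 0, 0, 0]]}}

```text
time_s: 15.22
position: [0.552, 0.2033, 0.0441]
tcp_rot: [[0.156, 0.988, -0.001], [0.988, -0.156, 0.0], [0.0, -0.001, -1.0]]
force: [-3.1, 1.6, 5.4]
opening: 0.111
```

{"api": "play_rows", "payload": {"targets": [[1, 0, 0, 0.006, 0, 0, 0], [1, 0, 0, 0.014, 0, 0, 0], [1, 0, 0, 0.025, 0, 0, 0], [1, 0, 0, 0.03, 0, 0, 0], [1, -0.02, -0.02, 0.015, 0, 0, 0], [1, -0.03, -0.05, 0, 0, 0, -0.01], [1, -0.034, -0.055, 0, 0, 0, -0.01], [1, 0, -0.055, 0, 0, 0, -0.01], [1, 0, -0.055, 0, 0, 0, -0.0063], [1, 0, -0.05, 0, 0, 0, 0], [1, 0, -0.0386, 0, 0, 0, 0], [1, 0, 0, 0, 0, 0, 0]]}}

```text
time_s: 16.73
position: [0.471, -0.1223, 0.1347]
tcp_rot: [[0.196, 0.981, 0.003], [0.981, -0.196, -0.002], [-0.002, 0.004, -1.0]]
force: [0.7, 0.3, -2.4]
opening: 0.112
```

{"api": "play_rows", "payload": {"targets": [[1, 0, 0, -0.015, 0, 0, 0], [1, 0, 0, -0.02, 0, 0, 0], [1, 0, 0, -0.02, 0, 0, 0], [1, 0, 0, -0.01, 0, 0, 0], [1, 0, 0, 0, 0, 0, 0], [1, 0, 0, 0, 0, 0, 0]]}}

```text
time_s: 17.48
position: [0.4701, -0.1187, 0.0695]
tcp_rot: [[0.191, 0.982, 0.001], [0.982, -0.191, -0.001], [-0.0, 0.001, -1.0]]
force: [0.4, 0.5, -2.4]
opening: 0.111
```

```bash
python3 snap.py wrist w7; python3 snap.py side d7;python3 snap.py scene s7; python3 -c "
from h import *
f=lambda i,k:cv2.resize(i,k,interpolation=cv2.INTER_CUBIC)
c=cv2.imread('pics/w7.png')[100:400,240:540]
d=cv2.imread('pics/d7.png')[160:260,280:380]
e=cv2.imread('pics/s7.png')[170:270,285:385]
cv2.imwrite('pics/c7.png',np.hstack([f(c,(600,600)),np.vstack([f(d,(200,300)),f(e,(200,300))])]))"
```

```text
17.525 [ 0.4702 -0.1188  0.0696] [-27.4  34.5 109.4   0.   36.  -16.4] [ 0.87  0.76 -2.22]
17.575 [ 0.4701 -0.1188  0.0696] [-27.4  34.5 109.4  -0.   36.  -16.4] [-0.37  0.17 -2.13]
17.625 [ 0.4701 -0.1189  0.0696] [-27.4  34.5 109.4   0.   36.  -16.4] [ 0.48  0.29 -2.14]
```

View pics/c7.png

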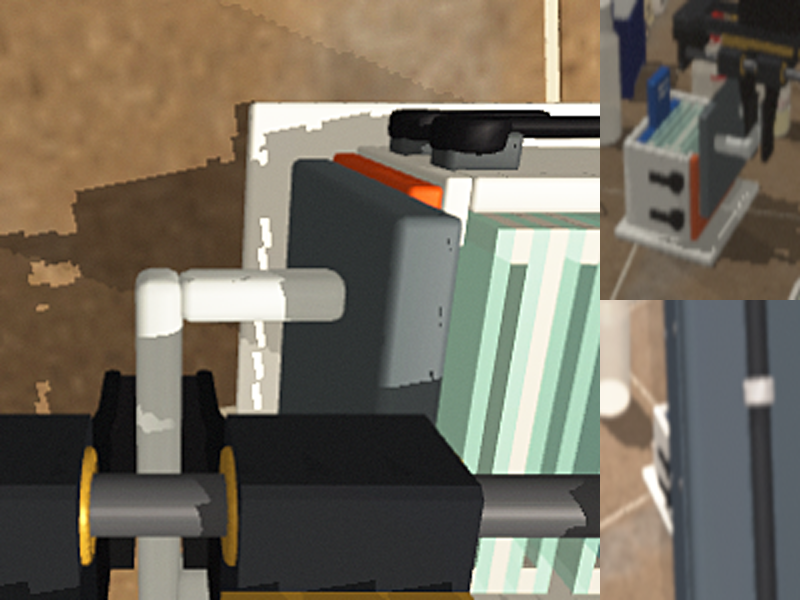

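```bash
cat > m3.py <<'E'
from h import *
import pickle
np.set_printoptions(precision=4,suppress=True)
c=pickle.load(open("pics/w7.pkl","rb"))
P=lambda p,z:onz(c,(p[0]/2+240-.25,p[1]/2+100-.25),z)
O=np.array([.5735,-.1383]);a=np.radians(-11.05);R=np.array([[np.cos(a),-np.sin(a)],[np.sin(a),np.cos(a)]])
def s(n,p,z): print(n,((P(p,z)[:2]-O)@R*1000).round(2))
s("panel -x,+y top",(399,215),.1195);s("panel +x,+y top",(459,221),.1195)
s("panel -x,+y bottom",(290,160),.0335);s("panel -x bottom",(282,412),.0335)
s("panel -x top low",(383,388),.1195)
s("gasket top inner +y",(442,186),.08);s("flange back",(473,178),.08);s("flange front?",(443,210),.08)
s("post +y edge",(200,268),.0965)
s("ledge corner",(252,102),.008)
T=bot.read_state()['position'];print("tcp",((T[:2]-O)@R*1000).round(2))
E
python3 m3.py
```

```text
panel -x,+y top [-65.25  61.77]
panel +x,+y top [-55.27  60.76]
panel -x,+y bottom [-67.28  60.7 ]
panel -x bottom [-65.19 -18.85]
panel -x top low [-64.79  30.5 ]
gasket top inner +y [-42.45  60.44]
flange back [-35.91  62.18]
flange front? [-41.56  55.11]
post +y edge [-96.36  46.33]
ledge corner [-75.36  75.66]
tcp [-105.2    -0.73]
```

{"api": "play_rows", "payload": {"targets": [[1, -0.0002, -0.0013, -0.006, 0, 0, 0], [1, 0, 0, -0.008, 0, 0, 0], [1, 0, 0, -0.006, 0, 0, 0], [1, 0, 0, -0.003, 0, 0, 0], [1, 0, 0, -0.001, 0, 0, 0], [1, 0, 0, 0, 0, 0, 0]]}}

```text
time_s: 18.38
position: [0.4693, -0.1199, 0.045]
tcp_rot: [[0.192, 0.981, -0.0], [0.981, -0.192, 0.0], [0.0, -0.0, -1.0]]
force: [0.5, -0.3, -3.4]
opening: 0.108
```

{"api": "play_rows", "payload": {"targets": [[1, 0, 0, -0.0008, 0, 0, 0], [1, 0, 0, -0.0007, 0, 0, 0], [1, 0, 0, 0, 0, 0, 0]]}}

```text
time_s: 18.75
position: [0.4689, -0.1199, 0.044]
tcp_rot: [[0.191, 0.982, -0.001], [0.982, -0.191, 0.0], [-0.0, -0.001, -1.0]]
force: [-3.9, -0.1, 5.0]
opening: 0.107
```

{"api": "play_rows", "payload": {"targets": [[1, 0.001, -0.0002, 0.0004, 0, 0, 0], [1, 0.0015, -0.0003, 0, 0, 0, 0], [1, 0.0015, -0.0003, 0, 0, 0, 0], [1, 0.001, -0.0002, 0, 0, 0, 0], [1, 0, 0, 0, 0, 0, 0]]}}

```text
time_s: 19.38
position: [0.4721, -0.12, 0.0443]
tcp_rot: [[0.191, 0.982, -0.004], [0.982, -0.191, 0.002], [0.001, -0.005, -1.0]]
force: [-5.2, 0.3, 6.6]
opening: 0.107
```

```bash
cat > st.py <<'E'
from h import *
np.set_printoptions(precision=2,suppress=True)
O=np.array([.5735,-.1383]);a=np.radians(-11.05);R=np.array([[np.cos(a),-np.sin(a)],[np.sin(a),np.cos(a)]])
s=bot.read_state();T=s['position'];r=s['tcp_rot']
print(s['time_s'],"tcp mm",(T[:2]-O)@R*1000,T[2]*1000,"F",s['force'][:2]@R,s['force'][2],"M",s['moment'][:2]@R,s['moment'][2],"yaw",np.degrees(np.arctan2(r[1,1],r[0,1])),"tiltz",r[2]*57.3)
E
python3 st.py
```

```text
19.375 tcp mm [-103.     -1.48] 44.30166388229005 F [-5.18 -0.72] 6.615338453970623 M [-0.12  0.82] -0.04085357694054441 yaw -11.029446875843195 tiltz [  0.05  -0.26 -57.3 ]
```

{"api": "play_rows", "payload": {"targets": [[1, 0.001, -0.0002, 0.0005, 0, 0, 0], [1, 0.0015, -0.0003, 0, 0, 0, 0], [1, 0.001, -0.0002, 0, 0, 0, 0], [1, 0, 0, 0, 0, 0, 0]]}}

```text
time_s: 19.88
position: [0.4748, -0.1204, 0.0442]
tcp_rot: [[0.191, 0.982, -0.006], [0.982, -0.191, 0.003], [0.001, -0.007, -1.0]]
force: [-8.3, 1.1, 7.0]
opening: 0.109
```

```bash
python3 st.py
```

```text
19.875 tcp mm [-100.35   -1.31] 44.19870292840949 F [-8.34 -0.53] 7.035499895055951 M [-0.14  1.08] -0.09951633847245855 yaw -11.022543914631612 tiltz [  0.08  -0.39 -57.3 ]
```

{"api": "play_rows", "payload": {"targets": [[1, 0.001, -0.0002, 0, 0, 0, 0], [1, 0.001, -0.0002, 0, 0, 0, 0], [1, 0.001, -0.0002, 0, 0, 0, 0], [1, 0, 0, 0, 0, 0, 0]]}}

```text
time_s: 20.38
position: [0.476, -0.1205, 0.0439]
tcp_rot: [[0.191, 0.982, -0.01], [0.982, -0.191, 0.004], [0.002, -0.011, -1.0]]
force: [-10.9, -0.1, 5.3]
opening: 0.107
```

```bash
python3 st.py
```

```text
20.375 tcp mm [-99.1  -1.2] 43.86864061494051 F [-10.69  -2.23] 5.349802259797069 M [-0.43  1.46] -0.028407007713095032 yaw -10.99329874513338 tiltz [  0.11  -0.61 -57.3 ]
```

{"api": "play_rows", "payload": {"targets": [[1, 0.0007, -0.0001, 0, -0.001, -0.006, 0], [1, 0.0008, -0.0002, 0, -0.001, -0.006, 0], [1, 0.0005, -0.0001, 0, 0, 0, 0], [1, 0, 0, 0, 0, 0, 0]]}}

```text
time_s: 20.88
position: [0.4764, -0.1205, 0.0438]
tcp_rot: [[0.19, 0.982, -0.001], [0.982, -0.19, 0.003], [0.003, -0.002, -1.0]]
force: [-13.7, -1.1, 6.8]
opening: 0.11
```

```bash
python3 st.py
```

```text
20.875 tcp mm [-98.68  -1.15] 43.78390940647486 F [-13.27  -3.68] 6.817382429940521 M [-0.73  1.92] -0.060173723177611396 yaw -10.971025725603662 tiltz [  0.15  -0.1  -57.3 ]
```

```bash
python3 snap.py wrist w8; python3 snap.py side d8; python3 -c "
from h import *
f=lambda i,k:cv2.resize(i,k,interpolation=cv2.INTER_CUBIC)
c=cv2.imread('pics/w8.png')[100:310,360:500]
d=cv2.imread('pics/d8.png')[170:270,295:362]
cv2.imwrite('pics/c8.png',np.hstack([f(c,(400,600)),f(d,(400,600))]))"
```

```text
20.925 [ 0.4764 -0.1205  0.0438] [-27.3  37.7 109.    0.2  33.4 -16.5] [-13.74  -1.3    8.06]
20.975 [ 0.4764 -0.1205  0.0438] [-27.3  37.7 109.    0.2  33.4 -16.5] [-13.18  -1.25   7.37]
```

View pics/c8.png

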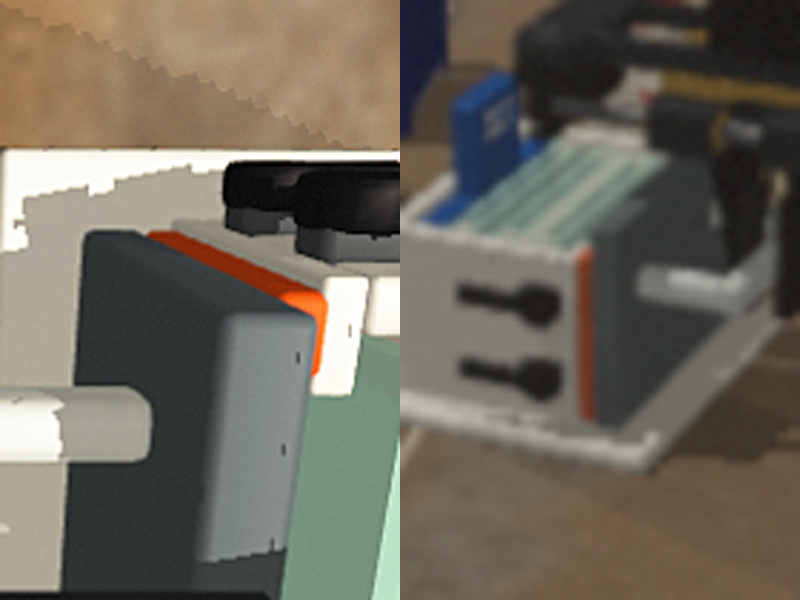

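```bash
cat > m4.py <<'E'
from h import *
import pickle
np.set_printoptions(precision=4,suppress=True)
c=pickle.load(open("pics/w8.pkl","rb"));k=400/140
P=lambda p,z:onz(c,((p[0]+.5)/k+360-.5,(p[1]+.5)/k+100-.5),z)
O=np.array([.5735,-.1383]);a=np.radians(-11.05);R=np.array([[np.cos(a),-np.sin(a)],[np.sin(a),np.cos(a)]])
def s(n,p,z): print(n,((P(p,z)[:2]-O)@R*1000).round(2))
s("top -x,+y",(224,313),.094);s("top +x,+y",(317,320),.094)
s("top -x low",(198,562),.094);s("top +x low",(287,548),.094)
s("bot -x,+y",(83,233),.008);s("bot -x low",(62,588),.008)
s("gasket/flange top",(327,291),.08);s("flange back",(366,278),.08)
s("flange in",(353,394),.08)
# side view: orange strip width along its height
im=cv2.imread("pics/d8.png");h=cv2.cvtColor(im,cv2.COLOR_BGR2HSV);m=cv2.inRange(h,(3,110,60),(16,255,255))
for y in range(212,240,3):
    x=np.where(m[y,380-60:400-30] if 0 else m[y,385-65:400])[0]+320
    print(y,(x.min(),x.max()) if len(x) else None,end=" ")
E
python3 m4.py; python3 st.py
```

```text
top -x,+y [-59.02  60.45]
top +x,+y [-48.24  59.63]
top -x low [-58.96  28.9 ]
top +x low [-48.12  30.85]
bot -x,+y [-58.65  59.44]
bot -x low [-58.46 -18.88]
gasket/flange top [-41.22  60.54]
flange back [-36.48  62.21]
flange in [-35.9   46.76]
212 (np.int64(325), np.int64(326)) 215 (np.int64(325), np.int64(326)) 218 (np.int64(325), np.int64(326)) 221 (np.int64(325), np.int64(326)) 224 (np.int64(325), np.int64(326)) 227 (np.int64(325), np.int64(326)) 230 (np.int64(325), np.int64(326)) 233 (np.int64(325), np.int64(326)) 236 (np.int64(325), np.int64(326)) 239 (np.int64(326), np.int64(327)) 20.975 tcp mm [-98.71  -1.13] 43.786628630793025 F [-12.7   -3.76] 7.37403816024817 M [-0.7   1.92] -0.02923183972821783 yaw -10.973285576466555 tiltz [  0.15  -0.11 -57.3 ]
```

{"api": "play_rows", "payload": {"targets": [[1, 0.0004, -0.0001, 0, 0, -0.001, 0], [1, 0.0004, -0.0001, 0, 0, 0, 0], [1, 0, 0, 0, 0, 0, 0], [1, 0, 0, 0, 0, 0, 0], [1, 0, 0, 0, 0, 0, 0]]}}

```text
time_s: 21.6
position: [0.4764, -0.1205, 0.0438]
tcp_rot: [[0.19, 0.982, -0.002], [0.982, -0.19, 0.003], [0.003, -0.002, -1.0]]
force: [-14.8, -1.7, 9.0]
opening: 0.11
```

```bash
python3 st.py
```

```text
21.6 tcp mm [-98.7   -1.12] 43.78989334606451 F [-14.15  -4.52] 9.010299594268512 M [-0.77  2.14] -0.060946793159315865 yaw -10.95668212333756 tiltz [  0.17  -0.14 -57.3 ]
```

{"api": "play_rows", "payload": {"targets": [[1, 0, 0, 0.0005, 0, 0, 0], [1, 0, 0, 0, 0, 0, 0], [1, 0, 0, 0, 0, 0, 0]]}}

```text
time_s: 21.98
position: [0.4775, -0.1207, 0.0438]
tcp_rot: [[0.19, 0.982, 0.0], [0.982, -0.19, 0.003], [0.003, -0.0, -1.0]]
force: [-11.4, -2.4, 2.6]
opening: 0.109
```

```bash
python3 st.py
```

```text
21.975 tcp mm [-97.56  -1.12] 43.80889111445995 F [-10.68  -4.56] 2.5631879022141333 M [-0.61  1.71] -0.04022630702632914 yaw -10.978010941571254 tiltz [  0.17  -0.03 -57.3 ]
```

```bash
python3 snap.py wrist w9; python3 - <<'E'
from h import *
a,b=[cv2.imread(f"pics/w{i}.png").astype(np.float32).mean(2) for i in(8,9)]
for n,(x,y) in dict(topcorner=(440,210),botcorner=(389,182),post=(405,245),flange=(478,225)).items():
    p,q=[np.ascontiguousarray(i[y-14:y+14,x-14:x+14]) for i in(a,b)]
    print(n,cv2.phaseCorrelate(p,q,cv2.createHanningWindow((28,28),cv2.CV_32F)))
E
python3 st.py
```

```text
22.025 [ 0.4776 -0.1207  0.0438] [-27.3  37.7 108.9   0.3  33.4 -16.6] [-11.5   -1.28   2.77]
topcorner ((0.22691311579169593, -0.05313951152284879), 1.0339704524146185)
botcorner ((-0.6224625084164099, 0.45373420876363824), 0.9354961821768019)
post ((-0.24789961773703162, -0.07892691904956983), 0.9554928704102834)
flange ((-2.7414236087545447, 0.3419964455901958), 0.4391148090362549)
22.025 tcp mm [-97.51  -1.14] 43.815871680840836 F [-11.04  -3.46] 2.7724790586063195 M [-0.59  1.67] -0.06612423338888371 yaw -10.980352625344272 tiltz [  0.17  -0.02 -57.3 ]
```

```bash
python3 -c "
from rig import bot
bot.hand_in()"
```

```text
the job is handed in; nothing more can be done
```

I did the job in the order asked and handed it in at about 22 s, with the plate still held pressed against the gasket. No verdict was reported.

- **Filler:** I put the larger blue block foot down into the gap behind the single glass, at the back wall. It touched the floor at the same TCP height as in the rack (0.0831 m) with a reaction of about 6 N, and I let go. The side view afterwards showed it upright in the back gap.
- **Face plate:** It stands on the ledge. Before the last small push, the wrist picture put its edge within about 0.5 mm of centred, its yaw within about 0.2° and its lean within about 0.3°. A numeric image comparison after that push suggested the lean had shifted by about 0.3° towards upright.
- **Gasket squeeze:** The estimates disagree, but all lie between the 1.5 mm wanted and the 4.5 mm at which it bottoms:
  - The tool position gives about 3.0 mm.
  - The camera gives about 3.7 mm.
  - The 11 N push gives about 2.4 to 3.7 mm, depending on ledge friction.
- **Other findings:**
  - The plate first stuck on the ledge by friction. I eased the downward force to let it slide, and it then moved in by another 1.1 mm.
  - A sideways force of 3 to 4 N on the tool remained unexplained.
- **Bystanders:** I planned the moves to keep clear of the bottles, beaker and timer and saw no unexpected forces, but I did not photograph the timer or beaker again at the end.

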